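# Tip the fittings tray into the tote

## Robot

A 7-joint arm with a two-finger parallel gripper is mounted at the origin on the work surface. World frame = base frame: x ahead of the robot, y to its left, z up, the work surface at z = 0. Lengths are in m, angles in rad, forces in N, time in s.
With the tool pointing down it reaches from about 0.4 to 0.85 m from the base axis. Payload 10.4 kg.
Tool frame: the origin (TCP) lies at the very end of the fingers, on their centre line; the grasp point (between the pads) lies r.hold_point_z behind it (r.hold_point_z is the distance from the TCP to the grasp point, in m); z points along the fingers, y is the direction in which the jaws open and shut (so a half turn about z gives the same grasp; the last joint's range is limited). The gripper opens to 87 mm and grips with 3 to 60 N. Pads are 19 mm wide; open, the fingers measure 117 mm over their backs; the gripper's body (75 mm by 190 mm) begins 51 mm behind the grasp point.
Start: joints at [1.235, 0.332, -0.065, 1.46, 0.022, 1.35, -0.088], TCP at [0.192, -0.595, 0.223] pointing down, gripper open.
Joint ranges: [-2.6, 2.6], [-0.5, 2.12], [-1.47, 1.34], [0.16, 2.42], [-1.27, 4.41], [0.06, 2.06], [-2.6, 2.6]. Speed limits (rad/s): [2.22, 2.22, 2.79, 2.79, 3.14, 3.14, 3.14].

## Interface

Orientations are given as a unit quaternion [x, y, z, w].
In Python, from bench import r gives the robot as it stands.
- The arm moves only by the tool send_rows, never from a script. Its argument "commands" is a list of rows, each a list of 7 numbers: the shift along the world's x, y, z normalised to -1 to 1, where 1 is 0.03 m, then the turn, a rotation vector about the world's x, y, z normalised to -1 to 1, where 1 is 5 degrees, then the gripper command: -1 is fully open, 1 is shut, values between are in proportion. In form: [[tx, ty, tz, ax, ay, az, jaw], ...]. A call has 1 to 10 rows; each row shifts and turns the pose as measured when the row begins; what a row does not reach is not made up. A row lasts 1/12 s, in which the tool goes at most 41.7 mm and 7.16 degrees, less where a joint would pass 70% of its speed; a pose out of reach is approached as far as the arm can. A call with a number of a shift or a turn outside -1 to 1 is refused whole. A call with a gripper value outside its range is refused whole. The fingers move at their own pace and stop on an object; "grip_force" is the grip in N (left out, the last holds). Time passes only in rows, so rows that do not move let the fingers close. It gives the time, the measured TCP pose, the force and the opening at its end, in the units of the state.
- r.read_state(): the state, without advancing time (a new reading comes with each control period).
- r.camera(name): name is "scene" or "top" or "wrist"; returns the picture (480x640x3 uint8, blue, green, red); there is no depth.
- r.calibration(name): a dict with "K" (3x3 intrinsics, pixels), "R" (3x3) and "t" (3): a world point X has camera coordinates R X + t; the wrist camera has in their place "mount" (4x4, takes a point from camera to tool coordinates, whose origin is the TCP and whose axes are the flange's). Camera axes: x right, y down, z forward; pixel columns grow to the right and rows downward; lengths in m; the calibration is good to about 2 mm. A picture is of the moment at which its call begins: read the wrist's pose just before it. calibration takes no time and is no camera call.
- r.close_job(): hands the job in, once; it reports no verdict.
The state is a dict: "time": time; "joint_positions": joint angles; "joint_vel": joint speeds; "joint_torque": joint torques, N m; "ee_pos": TCP position; "eef_rot": TCP orientation; "ft_force": force on the tool from outside, world axes, zero at the start; "torque": the same for the moment, N m; "width": finger opening in m.
Only numpy, scipy, OpenCV 4.12 (cv2) and the standard library are available. Lean on these libraries where they do the work, as an engineer would, in place of code of your own. Each camera call takes 0.05 s, during which the arm holds its last target.

## Task

Slide the open grey tote along the table until it sits square, centred and snug against the stop bar of the tipping-tray stand, under the open spout. Then press down on the tray's rim near the spout until the tray is fully down, and hold it firmly against its stop for a second so that the three steel fittings slide out into the tote; do not touch the fittings themselves. Finally press the rim at the other end until the tray is fully level again, feeling for the rim and the stops throughout and never forcing them, and leave everything else on the table where it is.

Things in the scene. Friction and masses are not known exactly. Their poses are not given: they have to be found in the camera images.
- stand: Fixed grey stand of an aluminium tipping tray. Origin on the table under the hinge; z up, y along the tray (open spout at -y), x across it. Hinge axis along x at x = y = 0; its height, set by clamped posts at 145 to 170 mm over the table, is not measured: feel or see it. Over 25 N on stand or tray, by hand or through the tote, is forcing. (Rules call the tray and its posts the head.)
- stop_bar (a point): Middle of the outer (-y) face of the stand's stop bar, 150 mm wide along x, 30 mm high; y = -90 mm in the stand's frame. The tote's wall comes flat against it. Axes as the stand's.
- under_tip_place (a point): Point on the table straight below the place to press to tip the level tray: on its rim near the spout (x = -82, y = -105 mm of the stand). The rim is a flat strip along the outside of the -x wall, 4 mm thick, x from -55 to -102 mm, y -135 to 170 mm, clamped at a height not measured: its top is 32 to 52 mm above the hinge axis when level, so 177 to 222 mm above the table.
- under_level_place (a point): Point on the table straight below the place on the same rim, near the closed end, to press to level the tray (x = -82, y = 105 mm of the stand). When the tray is tipped fully the rim slopes by 0.52 rad (57 mm per 100 mm along y), so its top over this point is 120 mm higher than over the other one. Posts stand under the rim at y = -15 to 45 mm.
- tray (a joint): Tilt of the tray in rad: 0 = level on its rest stop, grows as the spout end goes down, 0.52 = fully down on its stop; starts level. Stiff hinge: 2 to 9 N moves it: stays where left. Pan sits on it in rubber: the rim gives 0.2 mm per N. Tray 110 x 280 mm, y -150 (spout) to 130 mm, floor 10 mm and wall tops 35 mm above the axis; tipped, the spout clears the tote.
- tote: Open-topped grey plastic tote, 180 x 180 x 60 mm high, walls and floor 8 mm thick, 0.3 to 0.65 kg, loose on the table on the -y side of the stand. Origin: centre of its underside, z up, x and y square to its walls. Snug against the stop bar its origin is at y = -180 mm in the stand's frame, x within 25 mm of 0, its axes along the stand's.
- socket: Round steel rail socket: flange 44 mm across, 5 mm thick, with a 28 mm hub, 20 mm high over all. Starts lying in the tray, order among the three fittings varies. Origin: centre of its underside.
- foot: Square steel shelf foot: plate 42 x 42 x 5 mm with a 24 mm square boss, 20 mm high over all. Starts lying in the tray. Origin: centre of its underside.
- bracket: Steel angle bracket: base 50 x 30 x 5 mm with an upright at one end, 24 mm high over all. Starts lying in the tray. Origin: centre of the underside of its base.
- tape: Bystander: paper-coloured roll of tape lying flat, 90 mm across, 48 mm high, beyond the stand. Origin: centre of its underside.
- driver: Bystander: screwdriver, 190 mm long, lying beyond the stand. Origin at its underside.
- carton: Bystander: small closed carton 100 x 70 x 50 mm, beside the closed end of the tray. Origin: centre of its underside.
- spray: Bystander: grey can, 54 mm across, 170 mm high. Origin: centre of its underside.
- penpot: Bystander: black pen pot, 74 mm across, 100 mm high. Origin: centre of its underside.
There are look-alikes about, which are no part of the job. Leave any purple or red look-alike of the foot alone. Leave any pink look-alike of the socket alone.

How it is judged:
On the way, in this order (a step that is already met when the one before it is completed fails the run):
1. the tote sits square and snug against the stop bar, with the tray not yet tipped (y of tote in the frame of stand between -0.187 and -0.17 m and x of tote in the frame of stand between -0.025 and 0.025 m and angle between the x axis of tote and the x axis of stand, either way round below 0.1 rad and angle between tote's own z axis and vertical below 0.05 rad and value of joint tray below 0.15 rad), for 0.2 s.
2. the hand holds the tray fully down, firmly on its stop (y of tote in the frame of stand between -0.187 and -0.17 m and x of tote in the frame of stand between -0.025 and 0.025 m and angle between the x axis of tote and the x axis of stand, either way round below 0.1 rad and angle between tote's own z axis and vertical below 0.05 rad and value of joint tray above 0.505 rad and contact force between the fingers and head above 6 N), for 0.5 s.
At the end, for the whole second after the job is handed in: All three fittings lie at rest inside the tote, below its rim; the tote stands flat, within 7 mm of the stop bar, within 25 mm of centred on it and square to it within 0.10 rad; the tray is level again on its rest stop (joint below 0.025 rad); nothing is held (x of socket in the frame of tote between -0.085 and 0.085 m and y of socket in the frame of tote between -0.085 and 0.085 m and z of socket in the frame of tote between 0 and 0.055 m and x of foot in the frame of tote between -0.085 and 0.085 m and y of foot in the frame of tote between -0.085 and 0.085 m and z of foot in the frame of tote between 0 and 0.055 m and x of bracket in the frame of tote between -0.085 and 0.085 m and y of bracket in the frame of tote between -0.085 and 0.085 m and z of bracket in the frame of tote between 0 and 0.055 m and y of tote in the frame of stand between -0.187 and -0.17 m and x of tote in the frame of stand between -0.025 and 0.025 m and angle between the x axis of tote and the x axis of stand, either way round below 0.1 rad and angle between tote's own z axis and vertical below 0.05 rad and linear speed of each of socket, foot, bracket, tote below 0.02 m/s and value of joint tray below 0.025 rad); the robot touches nothing.
It fails at once if the hand presses the tray or stand with more than 25 N (contact force between the fingers and head above 25 N).
It fails at once if the arm bumps the tray or stand (contact force between the arm and head above 25 N).
It fails at once if the tote is forced against the stand with more than 25 N (contact force between tote and stand above 25 N).
It fails at once if a fitting is handled (contact force between the fingers and socket above 1 N or contact force between the fingers and foot above 1 N or contact force between the fingers and bracket above 1 N).
It fails at once if a bystander is moved by more than 25 mm (distance of any of tape, driver, carton, spray, penpot from where it was at the start of the episode above 0.025 m).
It also fails if it takes over 69 s, if anything falls off the work surface, if the arm or the gripper's body presses on something with over 40 N, if the wrist force passes 120 N, or if a joint passes its speed limit or range.

## Working session

There is one attempt and no reset: what is moved stays moved. The work goes in short steps, Python scripts to look and compute and a tool call to move; the robot and the scene stay as the last step left them, time stands still between calls to the robot, and variables do not carry over. Pictures are saved under pics/ and viewed, and the job is handed in when it is done.

Besides the shell and the picture viewer there is one more tool, called as a command line: name --pt "numbers of a row" for each row, then --argument value for the rest. send_rows: Moves the arm, as the interface text tells. Scaled input: -1 to 1 covers 0.03 m each way for a shift and 5 degrees each way for a turn. Its arguments: {"type":"object","properties":{"commands":{"type":"array"},"grip_force":{"type":"number"}},"required":["commands"]}

```bash
mkdir -p pics; ls
python3 - <<'E'
from bench import r
import cv2
s=r.read_state()
for k in s: print(k,s[k])
print(r.hold_point_z)
for n in("scene","top","wrist"):
    cv2.imwrite(f"pics/{n}0.png",r.camera(n)); print(n,r.calibration(n))
E
```

```text
pics
time 0.0
joint_positions [ 1.235385    0.33286476 -0.06468858  1.46094774  0.02163364  1.34992139
 -0.08851957]
joint_vel [ 1.76599568e-03  2.66992656e-04 -2.95154574e-05  1.85857016e-04
  1.96591728e-04  5.03074824e-05  1.04546654e-03]
joint_torque [ 2.92452651e-04 -6.23258686e+01  2.48427055e-02 -3.89895165e+01
 -6.13125809e-02  3.98652290e-02  1.53655933e-04]
ee_pos [ 0.19218787 -0.5942998   0.22175531]
eef_rot [ 9.87793434e-01  1.55767806e-01 -1.64091077e-04 -7.03574532e-04]
ft_force [ 0.76886376 -0.0695357  -0.47946609]
torque [0.05776382 0.01694209 0.03090897]
width 0.08730135597084447
0.0187
scene {'K': array([[543.98659775,   0.        , 327.64554257],
       [  0.        , 543.98659775, 239.47401255],
       [  0.        ,   0.        ,   1.        ]]), 'R': array([[-0.32093312,  0.94703597, -0.01117168],
       [ 0.63222219,  0.20543589, -0.74705502],
       [-0.70519291, -0.24681768, -0.66466834]]), 't': array([ 0.14588245, -0.24916205,  1.85144772])}
top {'K': array([[583.1045098 ,   0.        , 323.57974579],
       [  0.        , 583.1045098 , 238.0552474 ],
       [  0.        ,   0.        ,   1.        ]]), 'R': array([[-0.02057604, -0.99961321, -0.01870977],
       [-0.99075523,  0.02289646, -0.13371549],
       [ 0.13409216,  0.01578547, -0.99084313]]), 't': array([0.05887048, 0.54706811, 1.24056821])}
wrist {'K': array([[402.29379088,   0.        , 322.61642002],
       [  0.        , 402.29379088, 243.14443537],
       [  0.        ,   0.        ,   1.        ]]), 'mount': array([[ 6.78158505e-04, -9.69283745e-01, -2.45944225e-01,
         6.56857849e-02],
       [ 9.99999764e-01,  6.30813886e-04,  2.71283866e-04,
        -9.32672254e-04],
       [-1.07806009e-04, -2.45944351e-01,  9.69283944e-01,
        -1.61818419e-01],
       [ 0.00000000e+00,  0.00000000e+00,  0.00000000e+00,
         1.00000000e+00]])}
```

View pics/scene0.png

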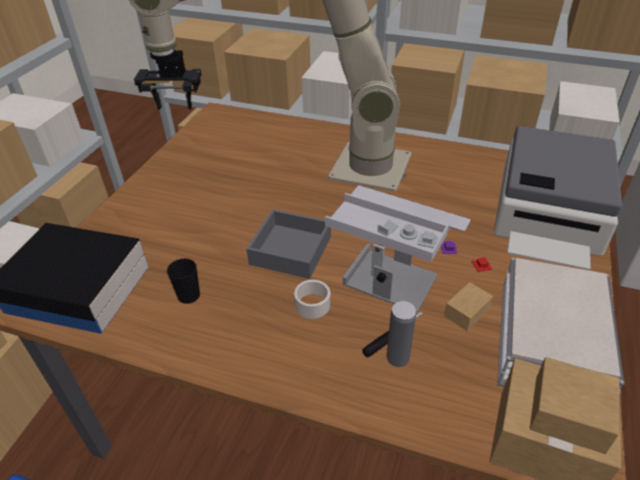

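View pics/top0.png

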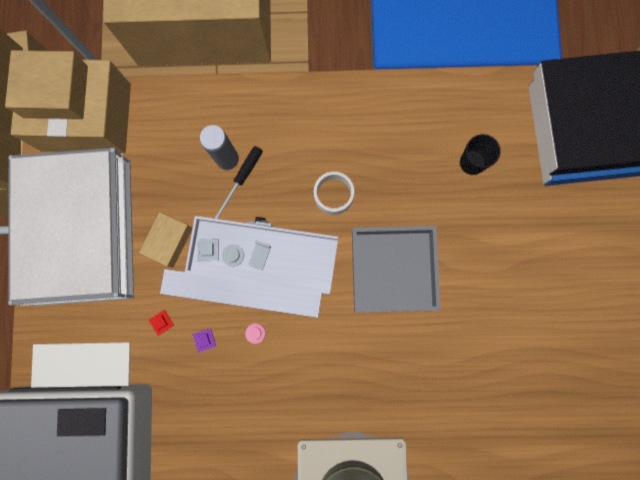

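View pics/wrist0.png

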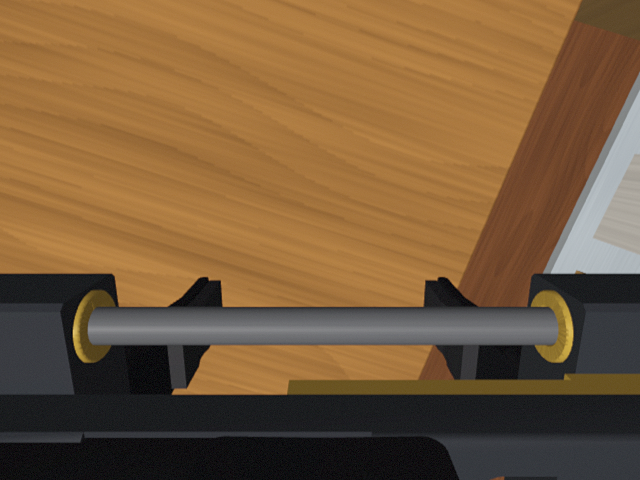

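Run:
```python
import cv2
a=cv2.imread("pics/top0.png"); cv2.imwrite("pics/topc.png",cv2.resize(a[200:330,150:450],None,fx=2.66,fy=2.66,interpolation=cv2.INTER_CUBIC))
a=cv2.imread("pics/scene0.png"); cv2.imwrite("pics/scenec.png",cv2.resize(a[170:320,240:480],None,fx=3.33,fy=3.33,interpolation=cv2.INTER_CUBIC))
```

```text
(no output)
```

View pics/topc.png

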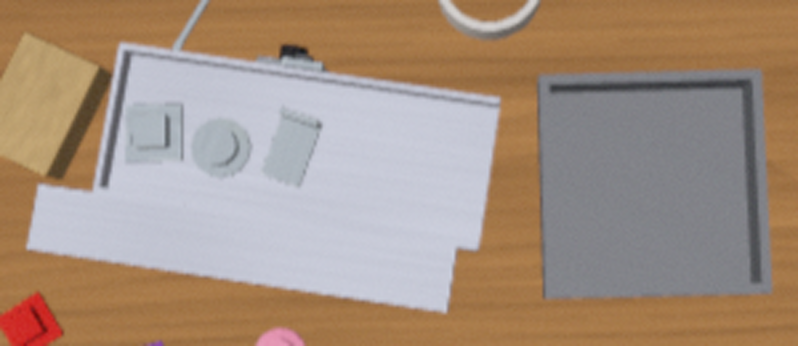

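View pics/scenec.png

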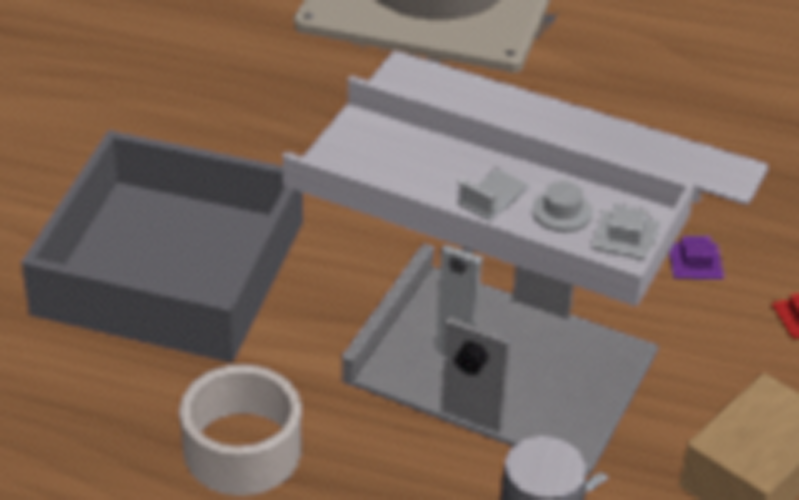

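```bash
cat > h.py <<'E'
import numpy as np, cv2
from bench import r
from scipy.optimize import least_squares
C={n:r.calibration(n) for n in("scene","top")}
def proj(n,X):
    c=C[n]; p=c["K"]@(c["R"]@np.array(X)+c["t"]); return p[:2]/p[2]
def rot(a): return np.array([[np.cos(a),-np.sin(a)],[np.sin(a),np.cos(a)]])
def S2W(st,p): # st=[x,y,yaw]
    q=rot(st[2])@np.array(p[:2])+st[:2]; return np.array([q[0],q[1],p[2]])
def back(n,uv,z):
    c=C[n]; d=c["R"].T@np.linalg.inv(c["K"])@np.array([uv[0],uv[1],1.]); o=-c["R"].T@c["t"]
    return o+d*(z-o[2])/d[2]
E
cat > fit.py <<'E'
from h import *
T=lambda u,v:np.array([150+u/2.66,200+v/2.66]); Sc=lambda u,v:np.array([240+u/3.33,170+v/3.33])
# (cam, px, x,y,kind) 
O=[("top",T(26,249),-.102,.17,'r'),("top",T(447,311),-.102,-.135,'r'),("top",T(38,185),-.055,.17,'r'),
("top",T(500,97),.055,-.15,'w'),("top",T(121,43),.055,.13,'w'),
("scene",Sc(768,165),-.102,.17,'r'),("scene",Sc(395,52),-.102,-.135,'r'),
("scene",Sc(285,155),.055,-.15,'w'),("scene",Sc(690,190),-.055,.13,'w'),
("scene",Sc(345,357),.075,-.09,.03),("scene",Sc(430,247),-.075,-.09,.03),("scene",Sc(347,380),.075,-.09,0)]
def f(p):
    e=[]
    for n,px,x,y,k in O:
        z=p[3]+p[4] if k=='r' else p[3]+.035 if k=='w' else k
        e.append(proj(n,S2W(p[:3],(x,y,z)))-px)
    return np.concatenate(e)
s=least_squares(f,[.5,.1,0,.157,.042],loss='soft_l1')
print(s.x); print(f(s.x).reshape(-1,2).round(1))
Ot=[("top",T(538,75),1,1),("top",T(762,70),1,-1),("top",T(771,292),-1,-1),("top",T(545,298),-1,1),("scene",Sc(112,133),-1,-1),("scene",Sc(25,262),1,-1)]
def g(p): return np.concatenate([proj(n,S2W(p,(.09*a,.09*b,.06)))-px for n,px,a,b in Ot])
t=least_squares(g,[.5,-.1,0]); print(t.x); print(g(t.x).reshape(-1,2).round(1))
st=s.x[:3]
q=rot(-st[2])@(t.x[:2]-st[:2]); print("tote in stand",q,t.x[2]-st[2])
for nm,p in dict(tip=(-.082,-.105,0),lev=(-.082,.105,0),goal=(0,-.18,0)).items(): print(nm,S2W(st,p))
for c,p in dict(pink=(255,333),purple=(204,340)).items(): print(c,back("top",p,.01))
E
python3 fit.py
```

```text
[ 0.49967684  0.17587459 -0.1684857   0.15579197  0.03631077]
[[-0.6 -0.1]
 [-1.   0.4]
 [-0.6 -0.3]
 [-1.1  0.6]
 [-1.2  0.2]
 [-1.   0.2]
 [-1.   0.2]
 [-1.2  1.3]
 [ 0.3 -0.8]
 [-1.8 -0.6]
 [-2.7 -1.6]
 [-2.5  0.4]]
[ 4.75532958e-01 -1.04535474e-01 -7.62725540e-05]
[[-0.5 -0.2]
 [-1.  -0.2]
 [-0.4  0.7]
 [-0.9  0.2]
 [-1.7 -1.4]
 [-2.  -0.4]]
tote in stand [ 0.02321988 -0.28048809] 0.1684094323657872
tip [0.40123055 0.08611196 0.        ]
lev [0.43644539 0.29313833 0.        ]
goal [ 0.46949269 -0.00157658  0.        ]
pink [0.34511288 0.20221831 0.01      ]
purple [0.33218977 0.3144995  0.01      ]
```

send_rows --pt "0.7 1 0 0 0 -0.4 -1" --pt "0.7 1 0 0 0 -0.4 -1" --pt "0.7 1 0 0 0 -0.4 -1" --pt "0.7 1 0 0 0 -0.4 -1" --pt "0.7 1 0 0 0 -0.4 -1" --pt "0.7 1 0 0 0 -0.4 -1" --pt "0.7 1 0 0 0 -0.4 -1" --pt "0.7 1 0 0 0 -0.4 -1" --pt "0.7 1 0 0 0 -0.3 -1" --pt "0.7 1 0 0 0 0 -1"

```text
time: 0.98
ee_pos: [0.3991, -0.2854, 0.2181]
eef_rot: [1.0, -0.012, -0.003, -0.001]
ft_force: [-0.1, -0.7, -0.2]
width: 0.087
```

send_rows --pt "0.8 1 -0.6 0 0 0.2 -1" --pt "0.8 1 -0.6 0 0 0.1 -1" --pt "0.6 0.8 -0.8 0 0 0 -1" --pt "0.2 0.2 -0.8 0 0 0 -1" --pt "0 0 0 0 0 0 -1"

```text
time: 1.4
ee_pos: [0.4759, -0.185, 0.1349]
eef_rot: [1.0, 0.007, -0.0, -0.001]
ft_force: [-0.8, -0.1, 0.8]
width: 0.087
```

Run:
```python
from h import *
cv2.imwrite("pics/w1.png",r.camera("wrist")); print(r.read_state()["ee_pos"],r.read_state()["eef_rot"])
```

```text
[ 0.47633858 -0.18576702  0.13706561] [ 9.99976737e-01  6.72849196e-03  7.69642432e-04 -8.12856125e-04]
```

View pics/w1.png

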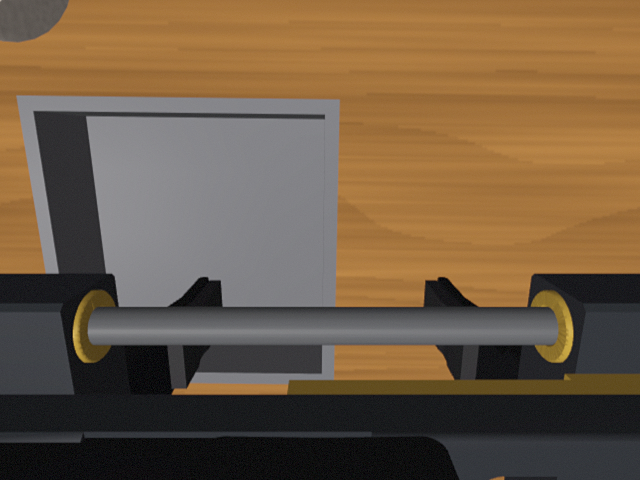

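send_rows --pt "0 -0.15 -0.8 0 0 -0.1 -0.3" --pt "0 0 -0.9 0 0 0 0" --pt "0 0 -0.9 0 0 0 0" --pt "0 0 -0.7 0 0 0 0" --pt "0 0 0 0 0 0 0" --pt "0 0 0 0 0 0 0.5" --grip_force 12

```text
time: 1.95
ee_pos: [0.4771, -0.1997, 0.0436]
eef_rot: [1.0, -0.002, 0.004, 0.003]
ft_force: [0.6, 0.5, -0.1]
width: 0.055
```

send_rows --pt "0 0.1 -0.2 0 0 0 0.3" --pt "0 0 0 0 0 0 0.3"

```text
time: 2.12
ee_pos: [0.478, -0.1988, 0.0405]
eef_rot: [1.0, -0.004, 0.006, 0.004]
ft_force: [-0.3, -0.5, 0.2]
width: 0.0421
```

Run:
```python
from h import *
for i in range(2):
    s=r.read_state();print(s["ee_pos"],s["eef_rot"],s["joint_vel"].round(3),s["width"],s["ft_force"])
cv2.imwrite("pics/w2.png",r.camera("wrist"))
cv2.imwrite("pics/s2.png",r.camera("scene"))
s=r.read_state();print(s["ee_pos"],s["width"])
```

```text
[ 0.47799383 -0.19880333  0.04050992] [ 0.99996888 -0.0036261   0.00581545  0.00390811] [ 0.02  -0.037  0.01  -0.041 -0.009  0.038  0.022] 0.04214797549064344 [-0.28926172 -0.51810611  0.24862149]
[ 0.47799383 -0.19880333  0.04050992] [ 0.99996888 -0.0036261   0.00581545  0.00390811] [ 0.02  -0.037  0.01  -0.041 -0.009  0.038  0.022] 0.04214797549064344 [-0.28926172 -0.51810611  0.24862149]
[ 0.478675   -0.1992814   0.04127595] 0.035323285140539264
```

View pics/w2.png

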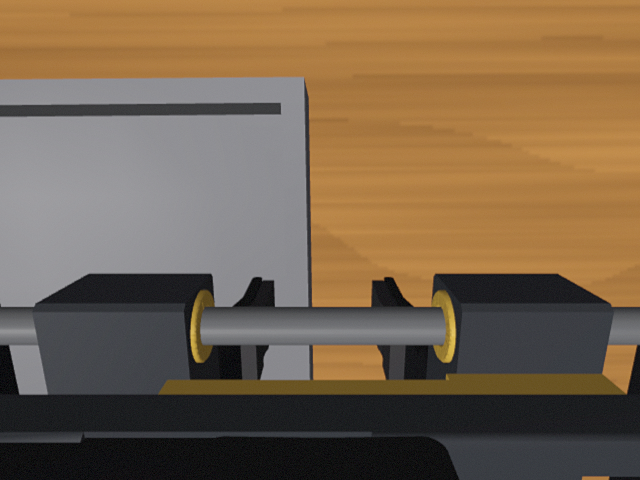

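View pics/s2.png

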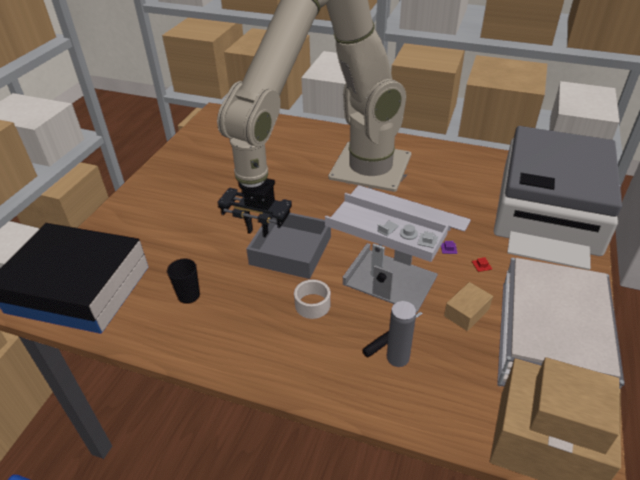

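send_rows --pt "0 0.3 -0.1 0 0 0 0.4" --pt "0 0.1 -0.1 0 0 0 0.7" --pt "0 0 -0.1 0 0 0 1" --pt "0 0 0 0 0 0 1" --pt "0 0 0 0 0 0 1" --grip_force 15

```text
time: 2.63
ee_pos: [0.4802, -0.1865, 0.034]
eef_rot: [1.0, -0.003, 0.008, 0.005]
ft_force: [-0.7, -0.7, 4.5]
width: 0.0081
```

send_rows --pt "-0.1 0.35 0 0 0 -0.25 1" --pt "-0.1 0.35 0 0 0 -0.25 1" --pt "-0.1 0.35 0 0 0 -0.25 1" --pt "-0.1 0.35 0 0 0 -0.25 1" --pt "-0.1 0.35 0 0 0 -0.25 1" --pt "-0.1 0.35 0 0 0 -0.25 1" --pt "-0.1 0.3 0 0 0 -0.2 1"

```text
time: 3.22
ee_pos: [0.458, -0.1189, 0.0342]
eef_rot: [0.996, -0.084, 0.008, 0.009]
ft_force: [-0.3, -2.7, 0.5]
width: 0.008
```

Run:
```python
from h import *
s=r.read_state();print(s["ee_pos"],s["eef_rot"],s["width"],s["ft_force"])
a=r.camera("top");cv2.imwrite("pics/t3.png",a)
cv2.imwrite("pics/t3c.png",cv2.resize(a[200:330,150:450],None,fx=2.66,fy=2.66,interpolation=cv2.INTER_CUBIC))
a=r.camera("scene");cv2.imwrite("pics/s3c.png",cv2.resize(a[170:320,240:480],None,fx=3.33,fy=3.33,interpolation=cv2.INTER_CUBIC))
```

```text
[ 0.45801368 -0.11887656  0.03424096] [ 0.99637378 -0.08427092  0.00800619  0.0085794 ] 0.007971136120886487 [-0.29623363 -2.73220079  0.49678881]
```

View pics/t3c.png

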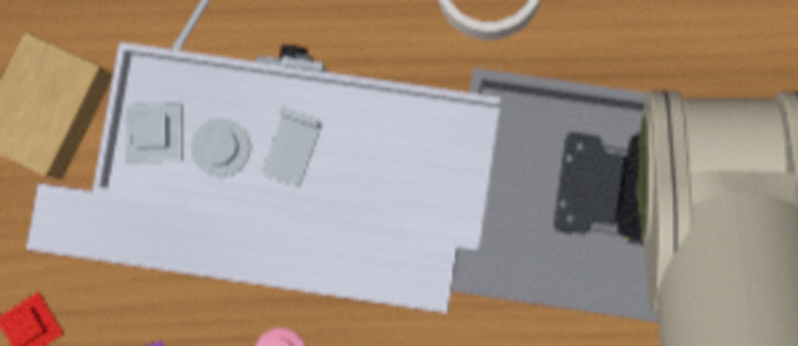

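View pics/s3c.png

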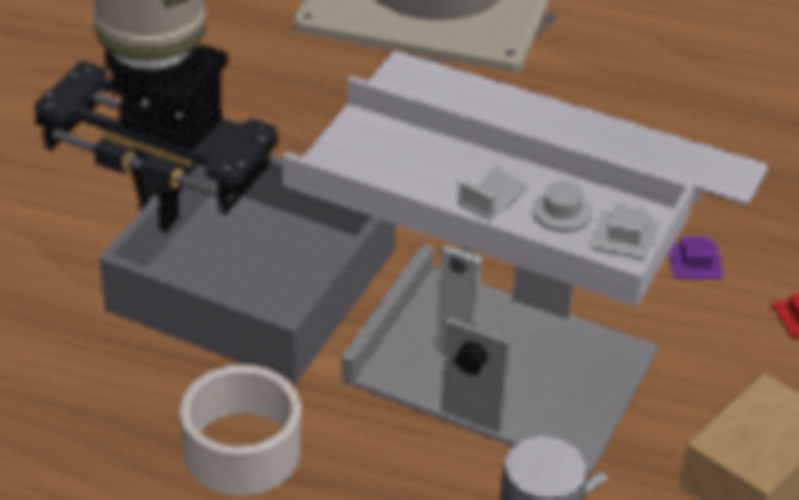

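Run:
```python
from h import *
st=np.array([.49968,.17587,-.1685])
T=lambda u,v:np.array([150+u/2.66-.9,200+v/2.66]); Sc=lambda u,v:np.array([240+u/3.33-1.7,170+v/3.33])
for n,p in (("top",T(474,69)),("scene",Sc(105,260)),("scene",Sc(297,353)),("top",T(648,93))):
    w=back(n,p,.06); print(n,w,rot(-st[2])@(w[:2]-st[:2]))
print(rot(-st[2])@(np.array([.458,-.1189])-st[:2]))
# stop bar
for p in ((345,357),(430,247)):
    w=back("scene",Sc(*p),.03); print(rot(-st[2])@(w[:2]-st[:2]))
```

```text
top [0.57134172 0.03798813 0.06      ] [ 0.09377012 -0.12391117]
scene [ 0.5446342  -0.13263714  0.06      ] [ 0.09605534 -0.2965989 ]
scene [0.59587758 0.04818002 0.06      ] [ 0.11624926 -0.10974886]
top [ 0.54842309 -0.10212924  0.06      ] [ 0.09467429 -0.26588765]
[ 0.00834434 -0.29758519]
[ 0.076838   -0.08873518]
[-0.07011301 -0.08464015]
```

send_rows --pt "0 0.2 0 0 0 0 1" --pt "0 0.2 0 0 0 0 1" --pt "0 0.2 0 0 0 0 1" --pt "0 0.2 0 0 0 0 1"

```text
time: 3.65
ee_pos: [0.4585, -0.0957, 0.0344]
eef_rot: [0.996, -0.084, 0.008, 0.009]
ft_force: [-0.4, -2.0, 0.9]
width: 0.0081
```

send_rows --pt "0.01 0.07 0 0 0 0 1" --pt "0.01 0.07 0 0 0 0 1"

```text
time: 3.82
ee_pos: [0.4592, -0.0904, 0.0344]
eef_rot: [0.996, -0.083, 0.008, 0.009]
ft_force: [-0.3, -3.4, 0.6]
width: 0.008
```

send_rows --pt "0.01 0.06 0 0 0 0 1"

```text
time: 3.9
ee_pos: [0.4596, -0.0884, 0.0344]
eef_rot: [0.996, -0.083, 0.008, 0.009]
ft_force: [0.3, -2.7, -0.3]
width: 0.0079
```

send_rows --pt "0.01 0.05 0 0 0 0 1"

```text
time: 3.98
ee_pos: [0.4599, -0.0868, 0.0344]
eef_rot: [0.996, -0.083, 0.008, 0.009]
ft_force: [-1.0, -4.2, -0.2]
width: 0.0078
```

send_rows --pt "0.01 0.04 0 0 0 0 1"

```text
time: 4.07
ee_pos: [0.4596, -0.0864, 0.0342]
eef_rot: [0.996, -0.083, 0.008, 0.01]
ft_force: [-3.7, -9.7, -0.0]
width: 0.0078
```

send_rows --pt "0.01 0.04 0 0 0 0 1"

```text
time: 4.15
ee_pos: [0.4594, -0.0863, 0.0341]
eef_rot: [0.996, -0.084, 0.007, 0.01]
ft_force: [-1.8, -8.0, 1.0]
width: 0.0079
```

send_rows --pt "0.01 0.04 0 0 0 0 1"

```text
time: 4.23
ee_pos: [0.4594, -0.0864, 0.0341]
eef_rot: [0.996, -0.085, 0.007, 0.011]
ft_force: [-1.4, -6.9, 1.0]
width: 0.0083
```

send_rows --pt "0 0 0 0 0 0 0.6" --pt "0 0 0 0 0 0 0.4" --pt "0 0 0 0 0 0 0.4" --pt "0 0 0.3 0 0 0 0.4" --pt "0 0 1 0 0 0 0.4" --pt "0 -0.3 1 0 0 0 0.4" --pt "-0.3 -0.5 1 0 0 0 0.6" --pt "-0.5 -0.5 1 0 0 0 1" --pt "-0.5 -0.5 1 0 0 0 1" --pt "-0.5 -0.5 1 0 0 0 1"

```text
time: 5.07
ee_pos: [0.4009, -0.1476, 0.2283]
eef_rot: [0.997, -0.077, 0.002, 0.006]
ft_force: [0.5, -0.3, -0.4]
width: 0.0071
```

```bash
cat > pic.py <<'E'
import sys
from h import *
k=sys.argv[1]
s=r.read_state();print(s["time"],s["ee_pos"],s["eef_rot"],s["width"],s["ft_force"],s["joint_positions"].round(2))
a=r.camera("top");cv2.imwrite(f"pics/t{k}c.png",cv2.resize(a[200:330,150:450],None,fx=2.66,fy=2.66,interpolation=cv2.INTER_CUBIC))
a=r.camera("scene");cv2.imwrite(f"pics/s{k}c.png",cv2.resize(a[170:320,240:480],None,fx=3.33,fy=3.33,interpolation=cv2.INTER_CUBIC))
E
python3 pic.py 4
```

```text
5.0667 [ 0.40094314 -0.14761946  0.22832872] [ 0.99699282 -0.07720118  0.00234997  0.00630692] 0.007139858708894615 [ 0.48899977 -0.30173787 -0.4263727 ] [ 0.65 -0.1  -0.38  1.92 -0.03  1.31 -1.45]
```

View pics/t4c.png

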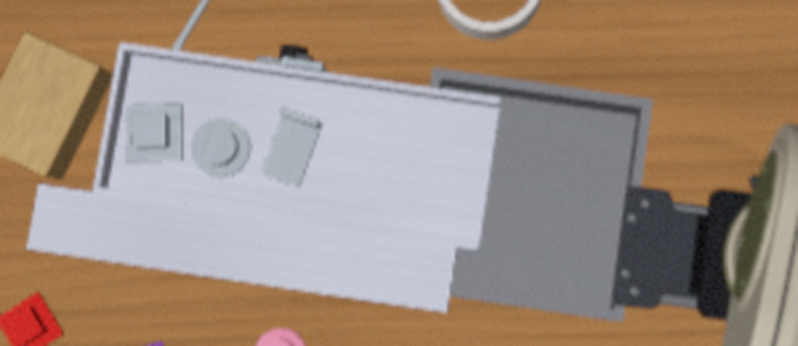

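View pics/s4c.png

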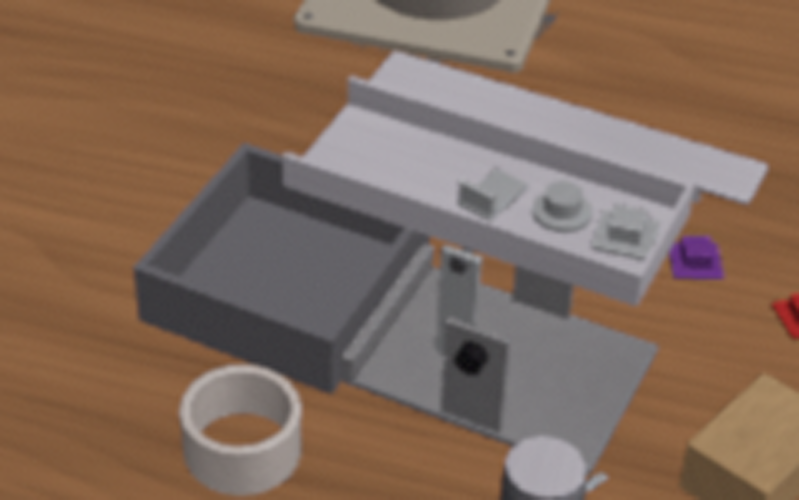

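send_rows --pt "0 0.3 0.6 0 0 1 1" --pt "0 0.45 0.2 0 0 1 1" --pt "0 0.45 0 0 0 1 1" --pt "0 0.45 0 0 0 1 1" --pt "0 0.45 0 0 0 1 1" --pt "0 0.45 0 0 0 1 1" --pt "0 0.45 0 0 0 1 1" --pt "0 0.45 0 0 0 1 1" --pt "0 0.45 0 0 0 1 1" --pt "0 0.45 0 0 0 1 1"

```text
time: 6.0
ee_pos: [0.4009, -0.0113, 0.2619]
eef_rot: [0.93, 0.368, 0.012, 0.004]
ft_force: [0.0, -0.7, -0.3]
width: 0.0006
```

send_rows --pt "0 0.5 0 0 0 1 1" --pt "0 0.5 0 0 0 1 1" --pt "0 0.45 0 0 0 1 1" --pt "0 0.45 0 0 0 1 1" --pt "0 0.45 0 0 0 1 1" --pt "0 0.4 0 0 0 1 1" --pt "0 0.3 -0.2 0 0 1 1" --pt "0 0 -0.2 0 0 0.3 1" --pt "0 0 0 0 0 0 1"

```text
time: 6.75
ee_pos: [0.3977, 0.0948, 0.2516]
eef_rot: [0.75, 0.661, 0.014, -0.001]
ft_force: [-0.8, -0.2, 0.1]
width: 0.0004
```

```bash
python3 pic.py 5
```

```text
6.75 [0.3977143  0.09480016 0.25164411] [ 0.75003548  0.66125788  0.01356148 -0.000944  ] 0.00043419305415492017 [-0.80292961 -0.23094478  0.07878079] [ 0.3  -0.18 -0.55  1.93 -0.11  1.35 -0.35]
```

View pics/s5c.png

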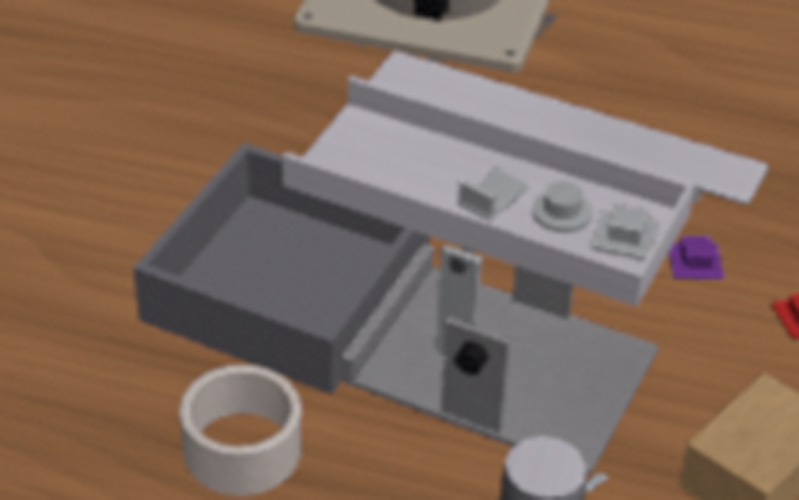

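send_rows --pt "0.05 -0.3 -0.5 0 0 -0.3 1" --pt "0.05 0 -0.5 0 0 0 1" --pt "0 0 -0.3 0 0 0 1" --pt "0 0 -0.1 0 0 0 1"

```text
time: 7.18
ee_pos: [0.4023, 0.085, 0.2118]
eef_rot: [0.762, 0.647, 0.016, 0.001]
ft_force: [-0.1, 0.4, -0.1]
width: 0.0003
```

send_rows --pt "0 0 -0.12 0 0 0 1" --pt "0 0 -0.12 0 0 0 1" --pt "0 0 -0.1 0 0 0 1"

```text
time: 7.43
ee_pos: [0.4025, 0.085, 0.2018]
eef_rot: [0.763, 0.647, 0.016, 0.001]
ft_force: [0.3, 0.1, -0.4]
width: 0.0004
```

send_rows --pt "0 0 -0.1 0 0 0 1"

```text
time: 7.52
ee_pos: [0.4026, 0.0851, 0.1989]
eef_rot: [0.763, 0.647, 0.016, 0.001]
ft_force: [-0.2, 0.4, -0.0]
width: 0.0007
```

send_rows --pt "0 0 -0.1 0 0 0 1"

```text
time: 7.6
ee_pos: [0.4028, 0.0852, 0.196]
eef_rot: [0.763, 0.647, 0.016, 0.001]
ft_force: [-0.4, 0.2, 0.3]
width: 0.0007
```

send_rows --pt "0 0 -0.1 0 0 0 1"

```text
time: 7.68
ee_pos: [0.4029, 0.085, 0.1931]
eef_rot: [0.763, 0.647, 0.016, 0.001]
ft_force: [-2.4, -2.8, 5.1]
width: 0.0005
```

send_rows --pt "0 0 -0.1 0 0 0 1" --pt "0 0 -0.1 0 0 0 1"

```text
time: 7.85
ee_pos: [0.4033, 0.0843, 0.1875]
eef_rot: [0.763, 0.647, 0.016, 0.002]
ft_force: [-2.2, -3.8, 5.7]
width: 0.0001
```

send_rows --pt "0 0 -0.1 0 0 0 1" --pt "0 0 -0.1 0 0 0 1"

```text
time: 8.02
ee_pos: [0.4037, 0.0834, 0.182]
eef_rot: [0.763, 0.646, 0.016, 0.003]
ft_force: [-1.7, -3.1, 6.1]
width: 0.0007
```

send_rows --pt "0 0.02 -0.1 0 0 0 1" --pt "0 0.02 -0.1 0 0 0 1" --pt "0 0.02 -0.1 0 0 0 1" --pt "0 0.02 -0.1 0 0 0 1"

```text
time: 8.35
ee_pos: [0.4042, 0.083, 0.1707]
eef_rot: [0.764, 0.645, 0.015, 0.005]
ft_force: [-2.6, -5.0, 5.6]
width: 0.0005
```

send_rows --pt "0 0.02 -0.1 0 0 0 1" --pt "0 0.02 -0.1 0 0 0 1" --pt "0 0.02 -0.1 0 0 0 1" --pt "0 0.02 -0.1 0 0 0 1"

```text
time: 8.68
ee_pos: [0.4043, 0.0823, 0.1587]
eef_rot: [0.765, 0.644, 0.014, 0.007]
ft_force: [-2.9, -4.0, 5.2]
width: 0.0007
```

send_rows --pt "0 0.02 -0.1 0 0 0 1" --pt "0 0.02 -0.1 0 0 0 1" --pt "0 0.02 -0.1 0 0 0 1"

```text
time: 8.93
ee_pos: [0.4043, 0.083, 0.1491]
eef_rot: [0.765, 0.644, 0.013, 0.007]
ft_force: [-1.9, -3.5, 3.8]
width: 0.0003
```

send_rows --pt "0 0.02 -0.1 0 0 0 1"

```text
time: 9.02
ee_pos: [0.4043, 0.0835, 0.1458]
eef_rot: [0.765, 0.644, 0.013, 0.008]
ft_force: [-1.0, -4.4, 3.1]
width: 0.0008
```

send_rows --pt "0 0.02 -0.08 0 0 0 1"

```text
time: 9.1
ee_pos: [0.4043, 0.084, 0.143]
eef_rot: [0.765, 0.644, 0.013, 0.008]
ft_force: [-1.6, -4.6, 4.1]
width: 0.0008
```

send_rows --pt "0 0.02 -0.07 0 0 0 1"

```text
time: 9.18
ee_pos: [0.4044, 0.0845, 0.1406]
eef_rot: [0.765, 0.644, 0.013, 0.008]
ft_force: [-2.3, -6.3, 7.7]
width: 0.0007
```

send_rows --pt "0 0.02 -0.06 0 0 0 1"

```text
time: 9.27
ee_pos: [0.4046, 0.0847, 0.1389]
eef_rot: [0.765, 0.644, 0.013, 0.008]
ft_force: [-3.5, -6.8, 13.3]
width: 0.0005
```

send_rows --pt "0 0 -0.04 0 0 0 1"

```text
time: 9.35
ee_pos: [0.405, 0.0845, 0.1381]
eef_rot: [0.765, 0.644, 0.013, 0.009]
ft_force: [-3.8, -7.0, 15.5]
width: 0.0006
```

send_rows --pt "0 0 -0.03 0 0 0 1"

```text
time: 9.43
ee_pos: [0.4053, 0.0843, 0.1377]
eef_rot: [0.765, 0.644, 0.013, 0.009]
ft_force: [-7.1, -6.8, 16.5]
width: 0.0004
```

send_rows --pt "0 0 -0.03 0 0 0 1"

```text
time: 9.52
ee_pos: [0.4055, 0.0842, 0.1375]
eef_rot: [0.765, 0.644, 0.013, 0.009]
ft_force: [-9.0, -7.3, 17.0]
width: 0.0004
```

send_rows --pt "-0.03 0.01 -0.02 0 0 0 1"

```text
time: 9.6
ee_pos: [0.405, 0.0844, 0.1377]
eef_rot: [0.765, 0.644, 0.013, 0.01]
ft_force: [-5.3, -6.4, 15.6]
width: 0.0003
```

send_rows --pt "-0.03 0.01 -0.02 0 0 0 1"

```text
time: 9.68
ee_pos: [0.4048, 0.0847, 0.138]
eef_rot: [0.765, 0.643, 0.013, 0.01]
ft_force: [-3.1, -7.6, 15.7]
width: 0.0004
```

send_rows --pt "-0.01 0.01 -0.02 0 0 0 1" --pt "-0.01 0.01 -0.02 0 0 0 1"

```text
time: 9.85
ee_pos: [0.405, 0.0845, 0.1384]
eef_rot: [0.766, 0.643, 0.014, 0.011]
ft_force: [-6.7, -6.8, 13.8]
width: 0.0001
```

Steady at about 14 N down. Holding on and looking.

send_rows --pt "-0.02 0.01 -0.03 0 0 0 1" --pt "-0.02 0.01 -0.03 0 0 0 1" --pt "-0.02 0.01 -0.03 0 0 0 1" --pt "-0.02 0.01 -0.03 0 0 0 1"

```text
time: 10.18
ee_pos: [0.4049, 0.0846, 0.1381]
eef_rot: [0.766, 0.643, 0.015, 0.014]
ft_force: [-5.3, -6.8, 14.6]
width: 0.0002
```

send_rows --pt "-0.02 0.01 -0.03 0 0 0 1" --pt "-0.02 0.01 -0.03 0 0 0 1" --pt "-0.02 0.01 -0.03 0 0 0 1" --pt "-0.02 0.01 -0.03 0 0 0 1"

```text
time: 10.52
ee_pos: [0.4049, 0.0846, 0.138]
eef_rot: [0.766, 0.642, 0.016, 0.017]
ft_force: [-3.5, -7.0, 15.5]
width: 0.0006
```

```bash
python3 pic.py 6
```

```text
10.5167 [0.40491133 0.0845868  0.13802516] [0.76632904 0.64203491 0.01584865 0.01672726] 0.0006423771690133551 [-3.50887327 -6.96298593 15.51654421] [ 0.29 -0.08 -0.59  2.1  -0.03  1.07 -0.46]
```

View pics/s6c.png

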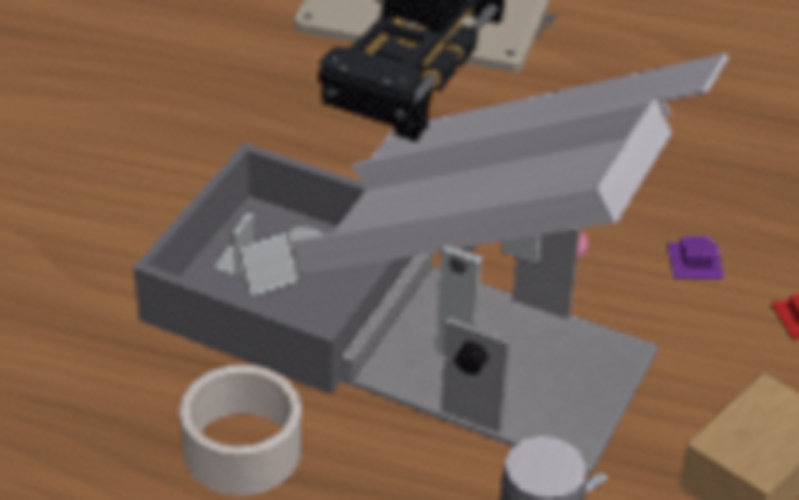

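View pics/t6c.png

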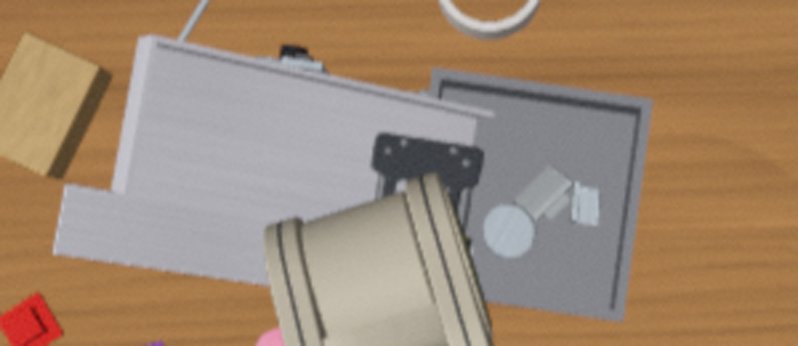

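Run:
```python
from h import *
st=[.49968,.17587,-.1685]; h=.1558
T=lambda u,v:np.array([150+u/2.66-1,200+v/2.66]); Sc=lambda u,v:np.array([240+u/3.33-1.,170+v/3.33])
O=[("top",T(54,252),-.102,.17,.0375),("top",T(66,185),-.055,.17,.0375),("scene",Sc(726,56),-.102,.17,.0375),("top",T(148,36),.055,.13,.035),("scene",Sc(655,100),-.055,.13,.035),("scene",Sc(612,220),.055,.13,0.006)]
def f(p):
    c,s=np.cos(p[0]),np.sin(p[0])
    return np.concatenate([proj(n,S2W(st,(x,y*c-z*s,h+p[1]+y*s+z*c)))-q for n,q,x,y,z in O[:5]])
s=least_squares(f,[.5,0]);print(s.x,f(s.x).reshape(-1,2).round(1))
```

```text
[0.54520223 0.00254053] [[-0.3  0.6]
 [ 0.  -0.6]
 [ 0.4 -0.6]
 [ 1.  -0.3]
 [ 0.6  0.7]]
```

```bash
cat > rv.py <<'E'
from h import *
from scipy.spatial.transform import Rotation as R
s=r.read_state(); a=np.radians(80.35/2)
d=R.from_quat([np.cos(a),np.sin(a),0,0])*R.from_quat(s["eef_rot"]).inv()
print("units",(np.degrees(d.as_rotvec())/5).round(2), s["ee_pos"])
E
python3 rv.py
```

```text
units [0.06 0.53 0.09] [0.40489682 0.0846367  0.13804343]
```

send_rows --pt "-0.05 0 0.3 0 0 0 1" --pt "-0.03 0 0.8 0 0 0 1" --pt "0 0 1 0 0 0 1" --pt "0 0 1 0 0 0 1" --pt "0 0 1 0 0 0 1" --pt "0 0 1 0 0 0 1" --pt "0 0 0.9 0 0 0 1"

```text
time: 11.2
ee_pos: [0.3985, 0.0894, 0.3197]
eef_rot: [0.764, 0.644, 0.015, 0.012]
ft_force: [0.5, -0.5, 0.2]
width: 0.0002
```

```bash
python3 rv.py
```

```text
units [-0.02  0.44  0.02] [0.39848495 0.08941915 0.31967964]
```

send_rows --pt "0.1 0.7 0.1 0 0.06 0 1" --pt "0.15 0.9 0 0 0.06 0 1" --pt "0.15 0.9 0 0 0.06 0 1" --pt "0.15 0.9 0 0 0.06 0 1" --pt "0.15 0.9 0 0 0.06 0 1" --pt "0.15 0.9 0 0 0.06 0 1" --pt "0.15 0.9 0 0 0.06 0 1" --pt "0.1 0.5 0 0 0 0 1" --pt "0 0 0 0 0 0 1"

```text
time: 11.95
ee_pos: [0.4322, 0.3052, 0.3296]
eef_rot: [0.764, 0.645, 0.01, -0.003]
ft_force: [0.4, 0.5, 0.3]
width: 0.0005
```

```bash
python3 rv.py
```

```text
units [-0.21  0.13 -0.  ] [0.43218826 0.30518638 0.32962471]
```

send_rows --pt "0.05 -0.3 -0.5 -0.1 0.1 0 1" --pt "0.05 -0.1 -0.5 -0.1 0 0 1" --pt "0 0 -0.3 0 0 0 1" --pt "0 0 -0.1 0 0 0 1"

```text
time: 12.28
ee_pos: [0.4339, 0.2957, 0.2851]
eef_rot: [0.762, 0.647, 0.002, -0.002]
ft_force: [-0.0, -0.4, -0.4]
width: 0.0005
```

send_rows --pt "0 0 -0.1 0 0 0 1" --pt "0 0 -0.1 0 0 0 1"

```text
time: 12.45
ee_pos: [0.4337, 0.2951, 0.2782]
eef_rot: [0.763, 0.647, 0.002, -0.002]
ft_force: [-0.0, -0.1, -0.8]
width: 0.0003
```

send_rows --pt "0 0 -0.1 0 0 0 1"

```text
time: 12.53
ee_pos: [0.4337, 0.2951, 0.2752]
eef_rot: [0.763, 0.647, 0.002, -0.001]
ft_force: [-0.1, 0.6, 0.1]
width: 0.0005
```

send_rows --pt "0 0 -0.1 0 0 0 1"

```text
time: 12.62
ee_pos: [0.4339, 0.295, 0.2723]
eef_rot: [0.763, 0.646, 0.002, -0.001]
ft_force: [0.1, 0.5, 0.8]
width: 0.0004
```

send_rows --pt "0 0 -0.1 0 0 0 1"

```text
time: 12.7
ee_pos: [0.434, 0.2951, 0.2694]
eef_rot: [0.763, 0.646, 0.003, -0.001]
ft_force: [-0.3, -0.1, 0.2]
width: 0.0005
```

send_rows --pt "0 0 -0.1 0 0 0 1"

```text
time: 12.78
ee_pos: [0.4341, 0.2952, 0.2664]
eef_rot: [0.763, 0.646, 0.003, -0.001]
ft_force: [-0.4, -0.3, 2.0]
width: 0.0004
```

send_rows --pt "0 0 -0.1 0 0 0 1"

```text
time: 12.87
ee_pos: [0.4343, 0.2954, 0.2636]
eef_rot: [0.763, 0.646, 0.004, -0.001]
ft_force: [0.5, 0.9, 4.6]
width: 0.0008
```

send_rows --pt "0 0 -0.1 0 0 0 1" --pt "0 0 -0.1 0 0 0 1"

```text
time: 13.03
ee_pos: [0.4347, 0.296, 0.2581]
eef_rot: [0.763, 0.646, 0.005, -0.001]
ft_force: [-0.8, 0.4, 3.9]
width: 0.0004
```

send_rows --pt "0 0 -0.1 0 0 0 1" --pt "0 0 -0.1 0 0 0 1" --pt "0 0 -0.1 0 0 0 1"

```text
time: 13.28
ee_pos: [0.4351, 0.2967, 0.2491]
eef_rot: [0.763, 0.646, 0.006, -0.001]
ft_force: [-0.3, 0.3, 4.2]
width: 0.0004
```

send_rows --pt "0 -0.02 -0.1 0 0 0 1" --pt "0 -0.02 -0.1 0 0 0 1" --pt "0 -0.02 -0.1 0 0 0 1" --pt "0 -0.02 -0.1 0 0 0 1" --pt "0 -0.02 -0.1 0 0 0 1" --pt "0 -0.02 -0.1 0 0 0 1"

```text
time: 13.78
ee_pos: [0.4352, 0.2935, 0.2294]
eef_rot: [0.763, 0.647, 0.006, -0.001]
ft_force: [0.1, 0.5, 4.9]
width: 0.0003
```

send_rows --pt "0 -0.02 -0.1 0 0 0 1" --pt "0 -0.02 -0.1 0 0 0 1" --pt "0 -0.02 -0.1 0 0 0 1" --pt "0 -0.02 -0.1 0 0 0 1" --pt "0 -0.02 -0.1 0 0 0 1"

```text
time: 14.2
ee_pos: [0.4353, 0.2907, 0.2131]
eef_rot: [0.763, 0.647, 0.007, -0.001]
ft_force: [0.4, 1.6, 4.5]
width: 0.0004
```

send_rows --pt "0 -0.02 -0.1 0 0 0 1" --pt "0 -0.02 -0.1 0 0 0 1" --pt "0 -0.02 -0.1 0 0 0 1"

```text
time: 14.45
ee_pos: [0.4353, 0.2893, 0.2033]
eef_rot: [0.763, 0.647, 0.007, -0.002]
ft_force: [0.3, 1.8, 4.5]
width: 0.0003
```

send_rows --pt "0 0 -0.08 0 0 0 1" --pt "0 0 -0.08 0 0 0 1"

```text
time: 14.62
ee_pos: [0.4354, 0.2894, 0.198]
eef_rot: [0.763, 0.647, 0.008, -0.002]
ft_force: [0.7, 2.5, 3.9]
width: 0.0003
```

send_rows --pt "0 0 -0.07 0 0 0 1"

```text
time: 14.7
ee_pos: [0.4354, 0.2896, 0.1956]
eef_rot: [0.762, 0.647, 0.008, -0.002]
ft_force: [0.7, 3.4, 5.3]
width: 0.0004
```

send_rows --pt "0 0 -0.06 0 0 0 1"

```text
time: 14.78
ee_pos: [0.4354, 0.2899, 0.1937]
eef_rot: [0.762, 0.647, 0.008, -0.002]
ft_force: [0.7, 4.2, 7.8]
width: 0.0004
```

send_rows --pt "0 0 -0.06 0 0 0 1"

```text
time: 14.87
ee_pos: [0.4355, 0.2904, 0.1922]
eef_rot: [0.762, 0.647, 0.009, -0.002]
ft_force: [-1.8, 2.9, 11.3]
width: 0.0009
```

send_rows --pt "0 0 -0.05 0 0 0 1"

```text
time: 14.95
ee_pos: [0.4358, 0.2909, 0.1913]
eef_rot: [0.762, 0.647, 0.009, -0.002]
ft_force: [-2.1, 1.0, 12.7]
width: 0.0003
```

Force is climbing at the height where the level rim was first felt (0.194); one firmer touch, then off.

send_rows --pt "0 0 -0.06 0 0 0 1"

```text
time: 15.03
ee_pos: [0.4361, 0.2913, 0.1904]
eef_rot: [0.762, 0.647, 0.01, -0.002]
ft_force: [-3.4, 0.2, 15.9]
width: 0.0003
```

send_rows --pt "0 0 -0.05 0 0 0 1"

```text
time: 15.12
ee_pos: [0.4364, 0.2916, 0.1899]
eef_rot: [0.762, 0.647, 0.01, -0.001]
ft_force: [-3.2, -0.5, 17.6]
width: 0.0006
```

send_rows --pt "0 0 0.2 0 0 0 1" --pt "0 0 0.7 0 0 0 1" --pt "0 0 1 0 0 0 1" --pt "-0.5 -0.3 1 0 0 0 1" --pt "-0.5 -0.8 1 0 0 0 1" --pt "-0.5 -1 1 0 0 0 1" --pt "-0.5 -1 0.5 0 0 0 1" --pt "0 -1 0 0 0 0 1" --pt "0 -1 0 0 0 0 1" --pt "0 -1 0 0 0 0 1"

```text
time: 15.95
ee_pos: [0.3678, 0.1016, 0.3492]
eef_rot: [0.76, 0.65, 0.001, -0.002]
ft_force: [1.0, 0.3, 1.2]
width: 0.0008
```

send_rows --pt "0 -1 0 0 0 0 1" --pt "0 -1 0 0 0 0 1" --pt "0 -1 0 0 0 0 1" --pt "0 -1 0 0 0 0 1" --pt "0 -1 0 0 0 0 1" --pt "0 -1 0 0 0 0 1" --pt "0 -1 0 0 0 0 1" --pt "0 -1 0 0 0 0 1"

```text
time: 16.62
ee_pos: [0.3589, -0.1542, 0.3433]
eef_rot: [0.763, 0.647, -0.006, -0.006]
ft_force: [0.5, 0.8, 1.0]
width: 0.0005
```

```bash
python3 pic.py 7
```

```text
16.6167 [ 0.35890458 -0.15417769  0.34332045] [ 0.76260764  0.64680514 -0.00614071 -0.00591447] 0.0005387522211398124 [0.52437967 0.79030025 1.01325627] [ 0.5  -0.21 -0.17  1.78 -0.03  1.58  0.16]
```

View pics/s7c.png

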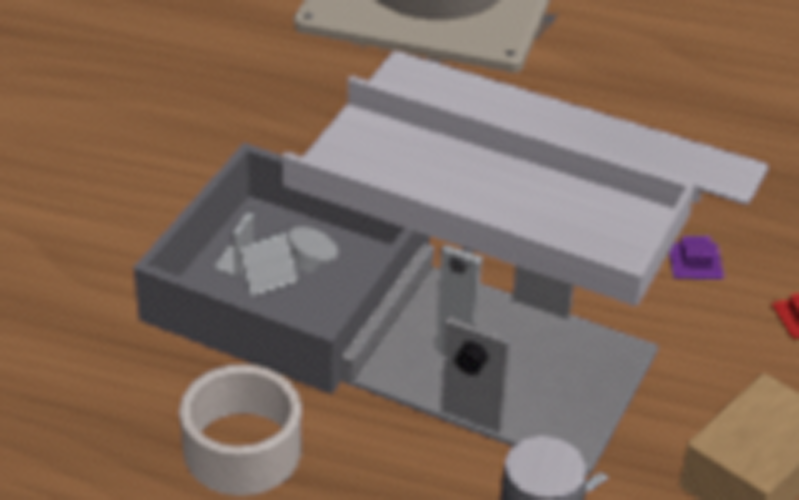

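View pics/t7c.png

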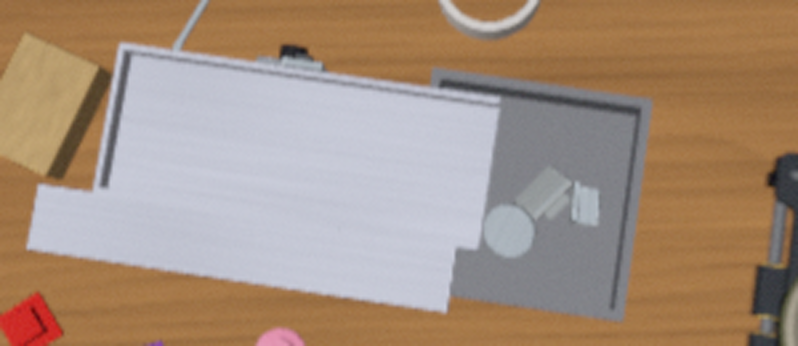

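Run:
```python
from h import *
a=cv2.imread("pics/scenec.png");b=cv2.imread("pics/s7c.png")
g=lambda i:np.float32(cv2.cvtColor(i,cv2.COLOR_BGR2GRAY))
for nm,(y0,y1,x0,x1) in dict(rimend=(110,215,670,799),spout=(120,200,350,420)).items():
    print(nm,cv2.phaseCorrelate(g(a)[y0:y1,x0:x1],g(b)[y0:y1,x0:x1],cv2.createHanningWindow((x1-x0,y1-y0),cv2.CV_32F)))
r.close_job()
```

```text
rimend ((0.46225314004630036, -0.0665550784582436), 0.8003633803300897)
spout ((0.13200814554824802, 0.17012261983579435), 0.8762959396673573)
the job is handed in; nothing more can be done
```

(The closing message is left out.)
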